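# Reset the length stop of the mitre saw to the marked line

## Task

The next sign slats are to be cut to a new length. Release the clamp lever of the length stop on the mitre saw's fence, slide the stop along the fence until its saw-side face lines up with the black marker line across the middle of the masking tape, and clamp it there again with the lever turned fully home. Leave everything else on the bench where it is.

Things in the scene. Friction and masses are not known exactly. Their poses are not given: they have to be found in the camera images.
- mitre_box: Hand mitre saw fixed on the bench; place and yaw vary. Bed 140 x 620 mm, top z = 22 mm; origin on the bench under its middle, x away from the operator (robot), y along the fence to the saw. Aluminium fence at x = 56 to 78, y = -310 to 195, top z = 60 mm. Saw raised in the plane y = 220 mm, from its handle at x = -215 to 280 mm, up to z = 186 mm. Along the fence only the stop stands higher.
- length_stop (a joint): How far the stop is slid along the fence towards the saw (m, 0 to 0.31). Starts at 0 to 0.06 and always has to go towards the saw, by 70 to 220 mm. Unclamped it takes about 5 N to slide and stays where it is left.
- clamp_lever (a joint): Lever angle (rad): 0 = fully home, clamped (along the fence, pointing away from the saw, as at the start); 1.57 = fully open (square to the fence, pointing to the operator); opens clockwise seen from above. Below about 0.6 the clamp bites and the stop holds against any push; above, it slides freely. The lever stays where left; 2 to 4 N at its end turns it.
- stop_face (a point): Point on the middle line of the fence's top (z = 60 mm) in the plane of the stop's flat saw-side face, the face to line up with the line; axes as the mitre saw's. The stop is a dark steel saddle: from here 46 mm away from the saw (-y), 30 mm to the operator, 22 mm to the rear, 30 mm up; a foot in front of the fence reaches x = -46 mm (y = -26 to 0), 36 mm down.
- stop_back (a point): Middle of the stop's other side face (away from the saw, z = 76 mm), 46 mm from stop_face: the face to push on. The face spans x = -30 to 22 mm about it and z = 62 to 90 mm.
- lever_pivot (a point): On the lever's upright axis (z = 112 mm) at arm height, over the saddle; 23 mm from stop_face away from the saw and 4 mm to the operator. Black hub 24 mm across, from z = 94 to 119 mm, top of the whole.
- lever_end (a point): Centre of the black ball (20 mm across, z = 112 mm) on the end of the lever, 70 mm from the axis. The arm between is a 13 mm round bar, its underside at about z = 105 mm and 45 mm above the fence.
- mark: Black marker line 4 mm wide, square across the middle of a 36 mm wide strip of cream masking tape stuck over the fence's top and rear; its place along the fence varies. Origin on the middle of the line on the fence's top (z = 60 mm); x across and y along the fence as for the mitre saw. Flat, nothing stands up.
- offcut: Pine offcut 55 x 38 x 9 mm lying on the bed beyond the saw; leave alone.
- slat: Pine slat 300 x 38 x 9 mm lying on the bench behind the fence; leave alone.
- marker: Black marker pen 128 mm long, 14 mm thick, lying on the front part of the bed between stop and saw, clear of the stop's way; leave alone.
- sanding_block: Cork sanding block 60 x 80 x 30 mm lying on the end of the bed away from the saw; leave alone.
- glue_bottle: White glue bottle 54 mm across, 130 mm tall, standing behind the fence; leave alone.
- try_square: Try square, 115 mm wooden stock and 150 mm steel blade, lying on the bench to the right; leave alone.

How it is judged:
By the outcome, as a careful person would: the job done as asked, in the order asked, and still so for the second after the job is handed in, with the robot touching nothing.
It also fails if it takes over 59 s, if anything falls off the work surface, if the arm or the gripper's body presses on something with over 40 N, if the wrist force passes 120 N, or if a joint passes its speed limit or range.

## Robot

A 6-joint arm with a two-finger parallel gripper is mounted at the origin on the work surface. World frame = base frame: x ahead of the robot, y to its left, z up, the work surface at z = 0. Lengths are in mm, angles in rad, forces in N, time in s.
With the tool pointing down it reaches from about 375 to 750 mm from the base axis. Payload 9 kg.
Tool frame: the origin (TCP) lies at the very end of the fingers, on their centre line; the grasp point (between the pads) lies 19 mm behind it (env.grip_point_offset is the distance from the TCP to the grasp point, in mm); z points along the fingers, y is the direction in which the jaws open and shut (so a half turn about z gives the same grasp; the last joint's range is limited). The gripper opens to 85 mm and grips with 20 to 120 N. Pads are 22 mm wide; open, the fingers measure 114 mm over their backs; the gripper's body (76 mm by 85 mm) begins 54 mm behind the grasp point. The pads swing forward as they close: fully open they stand 13 mm farther back than shut.
Start: joints at [-1.504, 0.104, 0.097, 1.564, 0, 1.353], TCP at [168.589, -575.862, 204.931] pointing down, gripper open.
Joint ranges: [-2.99, 2.99], [-0.84, 1.86], [-1.1, 1.16], [-1.84, 2.11], [-1.51, 1.56], [-3.14, 3.14]. Speed limits (rad/s): [2.22, 2.22, 2.57, 3.14, 3.14, 3.14].

## Interface

Orientations are given as a unit quaternion [x, y, z, w].
In Python, from workcell import env gives the robot as it stands. The module is installed in compiled form; this text tells all that it offers.
- The arm moves only by the shell command python3 -m handwheel 'ROWS' [FORCE]. ROWS is JSON, one flat list of numbers, 7 for each row, row after row: the finger opening in cm, from 0 to 8.54, then the shift along the tool's x, y, z in cm, then the turn, a rotation vector about the tool's x, y, z in rad. A call has 1 to 10 rows; each row is the pose to reach, as a shift and turn from the pose commanded when the call began, along the tool's axes at that moment; what a row does not reach only later rows make up. A row lasts 1/8 s, in which the tool goes at most 62.5 mm and 10.7 degrees, less where a joint would pass 70% of its speed; a pose out of reach is approached as far as the arm can. A call with a gripper value outside its range is refused whole. The fingers move at their own pace and stop on an object; FORCE is the grip in N (left out, the last holds). Time passes only in rows, so rows that repeat a pose let the fingers close. It gives the time, the measured TCP pose, the force and the opening at its end, in the units of the state.
- env.sense(): the state, without advancing time (a new reading comes with each control period).
- env.snapshot(name): name is "side" or "top"; returns a dict with "color" (420x560x3 uint8, red, green, blue), "range_z" (420x560 float32, mm along the optical axis (not along the pixel's ray), 0 where there is no reading), "fx", "fy", "cx", "cy" (pixels), "k1" (the pictures are not rectified: a ray, as slopes to the right and down, at radius r is drawn at 1 + k1 r^2 times it, then the intrinsics apply), "position" and "orientation" of the camera in the world. Camera axes: x right, y up, looking along -z (the intrinsics and any distortion apply to the point x, -y, -z); pixel columns grow to the right and rows downward; lengths in mm; the calibration is good to about 2 mm. A picture is of the moment at which its call begins.
- env.close_job(): hands the job in, once; it reports no verdict.
Trained networks look in a picture, given as the dict that the camera call returned (one of the last four; its "shot" number tells which), for a name from the list of things; names that differ only in an ending like _2 or _b are one class to them, and where a whole thing is asked for, a point or a joint stands for the part that bears it (a point fixed in the world has none). Each returns a list of dicts, best first, with "confidence" (0 to 1); they miss things now and then, are a little off and sometimes report something else, mostly with a low value. They report only what shows in the picture. A call takes as long as a camera call.
- env.trace(picture, label): "mask" (420x560 bool, what is visible of it).
- env.landmark_of(picture, label): "xyz" ([x, y, z] in mm, in world coordinates, good to about 4 mm: a listed point, or the origin of a listed thing).
The state is a dict: "time_s": time; "q": joint angles; "joint_vel": joint speeds; "joint_torque": joint torques, N m; "eef_pos": TCP position; "ee_rot": TCP orientation; "force": force on the tool from outside, world axes, zero at the start; "torque": the same for the moment, N m; "gripper_width": finger opening in mm.
Only numpy, scipy, OpenCV 4.12 (cv2) and the standard library are available. Lean on these libraries where they do the work, as an engineer would, in place of code of your own. Each camera call takes 0.05 s, during which the arm holds its last target.

## Working session

There is one attempt and no reset: what is moved stays moved. The work goes in short steps, Python scripts to look and compute and a shell command to move; the robot and the scene stay as the last step left them, time stands still between calls to the robot, and variables do not carry over. Pictures are saved under pics/ and viewed, and the job is handed in when it is done.

```bash
mkdir -p pics; cat > h.py <<'E'
import numpy as np, cv2
from scipy.spatial.transform import Rotation as R
from workcell import env
def save(s,n):
    cv2.imwrite('pics/'+n,cv2.cvtColor(s['color'],cv2.COLOR_RGB2BGR))
def ray(s,u,v):
    xd=(u-s['cx'])/s['fx'];yd=(v-s['cy'])/s['fy']
    x,y=xd,yd
    for _ in range(20):
        f=1+s['k1']*(x*x+y*y);x,y=xd/f,yd/f
    return np.array([x,-y,-1.])
def px2w(s,u,v,z=None):
    d=R.from_quat(s['orientation']).apply(ray(s,u,v));p=np.array(s['position'])
    if z is None: t=s['range_z'][int(round(v)),int(round(u))]
    else: t=(z-p[2])/d[2]
    return p+t*d
def w2px(s,P):
    c=R.from_quat(s['orientation']).inv().apply(np.array(P)-np.array(s['position']))
    x=c[0]/-c[2];y=-c[1]/-c[2];f=1+s['k1']*(x*x+y*y)
    return s['cx']+s['fx']*x*f,s['cy']+s['fy']*y*f
E
python3 - <<'E'
from h import *
st=env.sense();print({k:np.round(v,3).tolist() for k,v in st.items()})
for n in('top','side'):
    s=env.snapshot(n);save(s,n+'0.png');print(n,np.round(s['position'],1),np.round(s['orientation'],3),s['fx'],s['k1'])
    for l in('mitre_box','stop_face','stop_back','lever_pivot','lever_end','mark','glue_bottle'):
        for d in env.landmark_of(s,l)[:2]: print(l,round(d['confidence'],2),np.round(d['xyz'],1),np.round(w2px(s,d['xyz'])))
E
```

```text
{'time_s': 0.0, 'q': [-1.504, 0.105, 0.096, 1.564, -0.0, 1.353], 'joint_vel': [-0.0, 0.0, -0.0, 0.001, 0.002, 0.001], 'joint_torque': [-0.002, -55.693, 50.365, 0.017, -0.001, -0.0], 'eef_pos': [168.53, -575.452, 204.109], 'ee_rot': [0.99, 0.142, 0.0, -0.001], 'force': [0.203, 0.86, -0.526], 'torque': [-0.063, -0.013, 0.018], 'gripper_width': 85.278}
top [ 454.1  -43.9 1117.6] [ 0.031 -0.05  -0.704  0.708] 437.2167534343095 0.020209068920545862
mitre_box 0.57 [478.3  17.2   0. ] [239. 257.]
stop_face 0.89 [538.7 -93.6  61.1] [283. 232.]
stop_back 0.59 [ 530.8 -141.1   73.1] [303. 235.]
lever_pivot 0.16 [703.9 100.1   2.4] [208. 169.]
lever_end 0.83 [ 530.5 -189.6  113.4] [326. 234.]
mark 0.74 [ 631.7 -115.5    1.7] [291. 198.]
mark 0.47 [ 493.2 -464.    -0. ] [426. 252.]
glue_bottle 0.67 [703.5 101.4   0.9] [207. 170.]
side [ 379.7 -768.9  804.1] [ 0.379 -0.048 -0.108  0.918] 427.2422916479462 -0.10832076358988246
mitre_box 0.68 [485.1  19.8   1.2] [244. 209.]
stop_face 0.7 [540.1 -95.9  59.9] [274. 221.]
stop_face 0.55 [537.  288.3  27.2] [244. 139.]
stop_back 0.67 [ 531.5 -141.3   78.4] [275. 231.]
stop_back 0.61 [ 528.8 -117.9  114.6] [271. 212.]
lever_pivot 0.78 [ 530.4 -117.5  111.2] [272. 213.]
lever_pivot 0.57 [539.2 -95.5  58.2] [274. 222.]
lever_end 0.7 [ 525.1 -189.2  116.6] [277. 235.]
mark 0.49 [483.4  22.2   1.5] [243. 208.]
mark 0.38 [556.2  49.2  61.9] [267. 180.]
glue_bottle 0.76 [699.8  97.7  -2. ] [313. 178.]
```

View pics/top0.png

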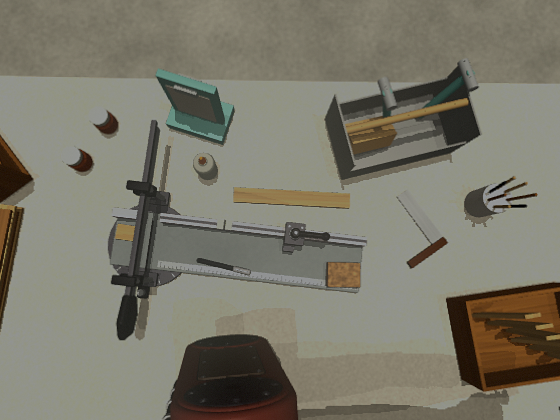

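View pics/side0.png

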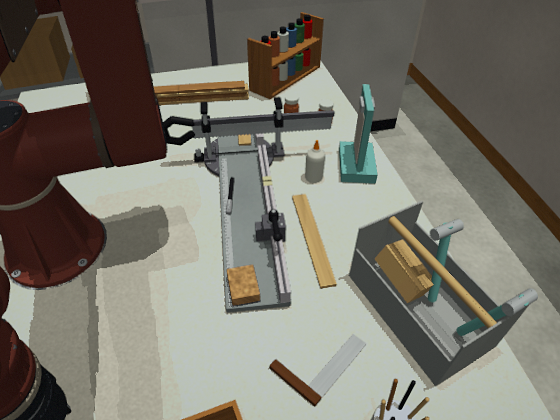

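```bash
python3 - <<'E'
from h import *
for n in('top','side'):
    s=env.snapshot(n)
    im=cv2.cvtColor(s['color'],cv2.COLOR_RGB2BGR)
    c=im[130:280,150:400] if n=='top' else im[100:260,170:380]
    cv2.imwrite('pics/%s_z.png'%n,cv2.resize(c,None,fx=3,fy=3,interpolation=cv2.INTER_CUBIC))
E
```

```text
(no output)
```

View pics/top_z.png

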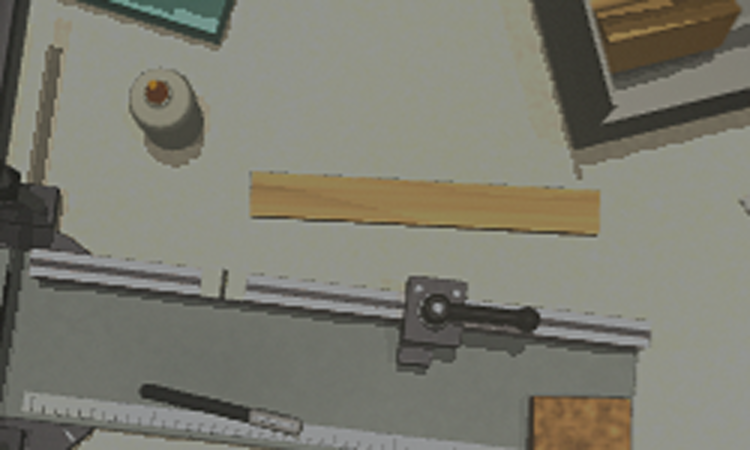

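View pics/side_z.png

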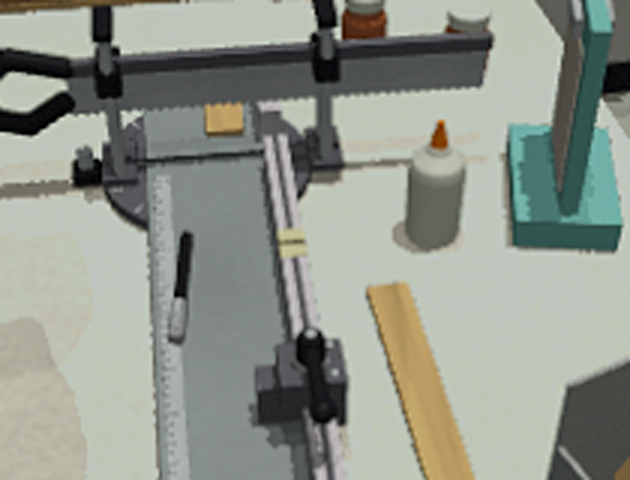

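Top view: the stop is at about (293,235), its lever points right to the ball at (326,236), and the marker line is at about (224,225) on the fence. Side view: the tape is at about (267,180). Next I'll measure the fence direction, the line and the stop.

```bash
cat >> h.py <<'E'
def cloud(s):
    H,W=s['range_z'].shape
    u,v=np.meshgrid(np.arange(W,dtype=float),np.arange(H,dtype=float))
    xd=(u-s['cx'])/s['fx'];yd=(v-s['cy'])/s['fy'];x,y=xd,yd
    for _ in range(20):
        f=1+s['k1']*(x*x+y*y);x,y=xd/f,yd/f
    d=np.stack([x,-y,-np.ones_like(x)],-1)*s['range_z'][...,None]
    P=d.reshape(-1,3)@R.from_quat(s['orientation']).as_matrix().T+np.array(s['position'])
    return P.reshape(H,W,3)
E
python3 - <<'E'
from h import *
for n in('top','side'):
    s=env.snapshot(n);P=cloud(s)
    m=(abs(P[...,2]-60)<6)&(P[...,0]>490)&(P[...,0]<600)&(P[...,1]>-280)&(P[...,1]<180)&(s['range_z']>0)
    m&=~((P[...,1]>-215)&(P[...,1]<-85))
    Q=P[m];print(n,len(Q),Q[:,2].mean())
    for i in range(3):
        c=np.polyfit(Q[:,1],Q[:,0],1);r=Q[:,0]-np.polyval(c,Q[:,1]);Q=Q[abs(r)<13]
    bins=[(a,round(float((Q[(Q[:,1]>a)&(Q[:,1]<a+40),0].min()+Q[(Q[:,1]>a)&(Q[:,1]<a+40),0].max())/2),1)) for a in range(-280,180,40) if ((Q[:,1]>a)&(Q[:,1]<a+40)).sum()>3]
    print('slope dx/dy',c,'yaw',-np.arctan(c[0]),r.std(),bins,'yext',Q[:,1].min(),Q[:,1].max())
    for l in('mark','stop_face','lever_pivot','mitre_box','lever_end'):
        for d in env.trace(s,l)[:1]:
            mm=d['mask']; q=P[mm]; print(l,round(d['confidence'],2),mm.sum(),np.round(np.median(q,0),1),np.argwhere(mm).mean(0))
    print(px2w(s,224.4,225,60) if n=='top' else px2w(s,267,180.7,60))
    g=s['color'].astype(int)
    if n=='top':
        print(g[218:233,215:236].sum(2)//3)
E
```

```text
top 1262 60.409424884923205
slope dx/dy [1.12035225e-01 5.49493688e+02] yaw -0.11156997247908541 6.540206173435646 [(-280, 521.5), (-240, 524.0), (-120, 540.1), (-80, 542.4), (-40, 547.0), (0, 551.8), (40, 556.2), (80, 561.0), (120, 565.3), (160, 568.9)] yext -279.7244788035291 179.91662318721572
mark 0.65 132 [555.9  50.1  60.9] [224.34848485 224.08333333]
stop_face 0.93 643 [ 526.5 -119.6   92. ] [235.28926905 298.51944012]
lever_pivot 0.57 316 [ 528.8 -147.6  116.6] [234.13607595 308.64556962]
mitre_box 0.78 16541 [496.7 121.1  24. ] [247.25524454 211.84160571]
lever_end 0.66 253 [ 528.6 -149.8  117.6] [234.21343874 309.01581028]
[553.84935418  49.42848786  60.        ]
[[140 141 142 142 142 143 142 141 142 143 142 142 142 142 142 143 143 143
  140 141 140]
 [140 136 141 141 141 142 142 144 144 125 142 144 143 141 143 143 144 144
  142 142 140]
 [147 146 144 141 141 140 141 142 145  87  64 136 142 142 142 142 142 143
  144 143 143]
 [148 149 142 141 141 141 140 142 147  75  66 139 143 142 141 140 141 141
  134 122 125]
 [107 129 138 141 140 140 141 143 126  67  88 139 143 142 142 
[... 881 characters left out ...]
  76  76  75  78  79
   62  57  57]]
side 775 58.88834117570002
slope dx/dy [1.12599604e-01 5.50613165e+02] yaw -0.11212732069111656 6.51976714275556 [(-280, 521.8), (-240, 525.0), (-80, 544.8), (-40, 548.8), (0, 553.3), (40, 557.6), (80, 561.2), (120, 566.6), (160, 570.3)] yext -279.9642220382911 179.92859113801217
mark 0.55 61 [556.8  48.5  59.3] [180.96721311 267.62295082]
stop_face 0.95 801 [ 523.7 -129.1   87.7] [227.01498127 271.28339576]
lever_pivot 0.74 245 [ 527.7 -151.9  114.8] [224.91020408 275.14285714]
mitre_box 0.64 13144 [498.9  92.   23.2] [191.48805539 249.60849057]
lever_end 0.66 213 [ 527.5 -145.6  115. ] [223.61971831 274.82159624]
[555.51715991  48.75766647  60.        ]
```

```bash
cat >> h.py <<'E'
YAW=-0.1119
XF=np.array([np.cos(YAW),np.sin(YAW)]);YF=np.array([-np.sin(YAW),np.cos(YAW)])
def ts(p): return np.array([p[:2]@XF,p[:2]@YF])
def rel(pts,phi=None):
    """pts (t,s,z) -> tool-frame cm from current measured pose"""
    st=env.sense();Rm=R.from_quat(st['ee_rot']);p=np.array(st['eef_pos'])
    print('now ts',np.round(ts(p),1),'z',round(p[2],1),'xaxis deg',np.degrees(np.arctan2(*Rm.as_matrix()[1::-1,0])).round(2),'tz',Rm.as_matrix()[:,2].round(4),'F',np.round(st['force'],1))
    for q in pts:
        w=np.append(q[0]*XF+q[1]*YF,q[2]);print(np.round(q,1),'->',np.round(Rm.inv().apply(w-p)/10,2))
E
python3 - <<'E'
from h import *
rel([(577,-108,200),(577,-108,93)])
s=env.snapshot('top')
print(ts(px2w(s,223.95,224.5,60)))
E
```

```text
now ts [ 231.8 -553.5] z 204.9 xaxis deg 16.32 tz [ 0.e+00 -2.e-04 -1.e+00] F [-0.5 -1.1  0.1]
[ 577 -108  200] -> [ 49.05 -27.75   0.49]
[ 577 -108   93] -> [ 49.05 -27.75  11.19]
[545.94412412 112.20082956]
```

```bash
python3 -m handwheel '[0,49,-27.7,0.5,0,0,-2.745, 0,49,-27.7,0.5,0,0,-2.745, 0,49,-27.7,0.5,0,0,-2.745, 0,49,-27.7,0.5,0,0,-2.745, 0,49,-27.7,0.5,0,0,-2.745, 0,49,-27.7,0.5,0,0,-2.745, 0,49,-27.7,0.5,0,0,-2.745, 0,49,-27.7,0.5,0,0,-2.745, 0,49,-27.7,0.5,0,0,-2.745, 0,49,-27.7,0.5,0,0,-2.745]' 40
python3 - <<'E'
from h import *
rel([(577,-108,200)])
print(env.sense()['q'])
E
```

```text
time_s: 2.8
eef_pos: [563.0, -168.8, 199.5]
ee_rot: [0.466, 0.885, 0.0, -0.0]
force: [-0.3, -1.0, 0.6]
gripper_width: 0.3
now ts [ 578.4 -104.8] z 199.5 xaxis deg 124.4 tz [ 0.e+00  7.e-04 -1.e+00] F [-0.3 -1.   0.6]
[ 577 -108  200] -> [-0.15 -0.31 -0.05]
[-5.13883789e-01  6.58655234e-02  4.71580064e-02  1.55242678e+00
  6.34498923e-04  4.56510358e-01]
```

```bash
python3 -m handwheel '[0,-0.15,-0.3,0,0,0,-0.858, 0,-0.15,-0.3,0,0,0,-0.858, 0,-0.15,-0.3,0,0,0,-0.858, 0,-0.15,-0.3,0,0,0,-0.858, 0,-0.15,-0.3,0,0,0,-0.858, 0,-0.15,-0.3,0,0,0,-0.858]'
python3 - <<'E'
from h import *
rel([(577,-108,93)])
s=env.snapshot('side');im=cv2.cvtColor(s['color'],cv2.COLOR_RGB2BGR);cv2.imwrite('pics/s1.png',cv2.resize(im[80:280,150:400],None,fx=3,fy=3))
E
```

```text
time_s: 3.55
eef_pos: [559.4, -175.3, 199.9]
ee_rot: [0.062, 0.998, -0.0, 0.0]
force: [-0.2, 0.1, -0.1]
gripper_width: -0.1
now ts [ 575.4 -111.7] z 199.9 xaxis deg 172.85 tz [ 0.e+00 -1.e-04 -1.e+00] F [-0.2  0.1 -0.1]
[ 577 -108   93] -> [-0.15  0.38 10.69]
```

View pics/s1.png

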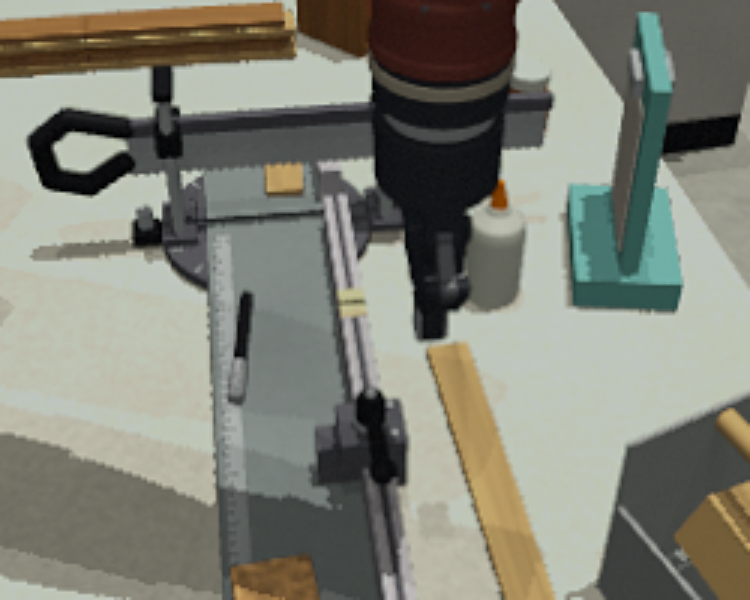

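The picture shows the gripper shut, above and behind the fence, with a clear way down behind the lever.

```bash
python3 -m handwheel '[0,-0.2,0.4,4,0,0,-0.013, 0,-0.2,0.4,8,0,0,-0.013, 0,-0.2,0.4,10.6,0,0,-0.013, 0,-0.2,0.4,10.6,0,0,-0.013]'
python3 - <<'E'
from h import *
pts=[]
for th in np.radians([0,15,30,45,60,75,90,94]):
    u=np.array([-np.sin(th),-np.cos(th)]);v=np.array([-np.cos(th),np.sin(th)])
    d=6.5+11*abs(np.cos(th))+14.5*abs(np.sin(th)); c=np.array([542.3,-57.9])+50*u-d*v
    pts.append((c[0],c[1],93))
rel(pts)
E
```

```text
time_s: 4.1
eef_pos: [560.4, -170.7, 91.8]
ee_rot: [0.056, 0.998, 0.001, -0.002]
force: [-1.4, 0.6, 0.8]
gripper_width: -0.1
now ts [ 576.  -107.1] z 91.8 xaxis deg 173.54 tz [-0.0034  0.0018 -1.    ] F [-1.4  0.6  0.8]
[ 559.8 -107.9   93. ] -> [ 1.62 -0.08 -0.11]
[ 549.5 -111.6   93. ] -> [ 2.64 -0.45 -0.11]
[ 537.5 -112.8   93. ] -> [ 3.85 -0.58 -0.11]
[ 524.3 -110.6   93. ] -> [ 5.17 -0.35 -0.1 ]
[ 511.3 -104.2   93. ] -> [ 6.47  0.29 -0.1 ]
[500.  -93.4  93. ] -> [ 7.59  1.36 -0.09]
[492.3 -78.9  93. ] -> [ 8.37  2.81 -0.09]
[490.9 -76.1  93. ] -> [ 8.51  3.09 -0.08]
```

```bash
python3 -m handwheel '[0,1.6,-0.1,-0.1,0,0,0, 0,2.6,-0.45,-0.1,0,0,0, 0,3.85,-0.6,-0.1,0,0,0, 0,5.2,-0.35,-0.1,0,0,0, 0,6.5,0.3,-0.1,0,0,0]'
python3 -m handwheel '[0,0.5,0.5,0,0,0,0, 0,1.1,1.0,0,0,0,0, 0,1.9,2.3,0,0,0,0, 0,1.9,2.5,0,0,0,0, 0,1.9,2.5,0,0,0,0]'
python3 - <<'E'
from h import *
rel([])
for n in('side','top'):
    s=env.snapshot(n);im=cv2.cvtColor(s['color'],cv2.COLOR_RGB2BGR);c=im[130:280,150:400] if n=='top' else im[80:280,150:400];cv2.imwrite('pics/%s2.png'%n,cv2.resize(c,None,fx=3,fy=3))
    for l in('lever_end','lever_pivot','stop_face'):
        for d in env.landmark_of(s,l)[:1]: print(n,l,round(d['confidence'],2),np.round(ts(d['xyz']),1),np.round(d['xyz'][2]))
E
```

```text
time_s: 4.72
eef_pos: [497.0, -161.7, 95.4]
ee_rot: [0.056, 0.998, -0.0, 0.0]
force: [0.1, -0.6, 0.1]
gripper_width: 0.5
time_s: 5.35
eef_pos: [481.6, -134.2, 94.9]
ee_rot: [0.055, 0.998, -0.0, 0.0]
force: [0.4, -0.5, -0.5]
gripper_width: -0.0
now ts [493.6 -79.6] z 94.9 xaxis deg 173.69 tz [ 2.e-04 -3.e-04 -1.e+00] F [ 0.4 -0.5 -0.5]
side lever_end 0.51 [ 543.2 -129.5] 114.0
side lever_pivot 0.53 [538.5 -58.9] 113.0
side stop_face 0.33 [ 462.2 -192. ] 25.0
top stop_face 0.42 [546.9 -31.1] 61.0
```

View pics/side2.png

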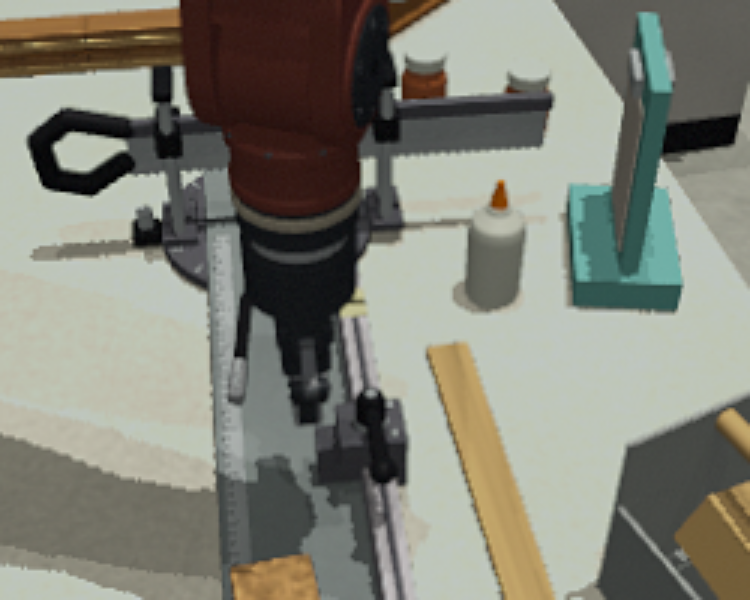

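View pics/top2.png

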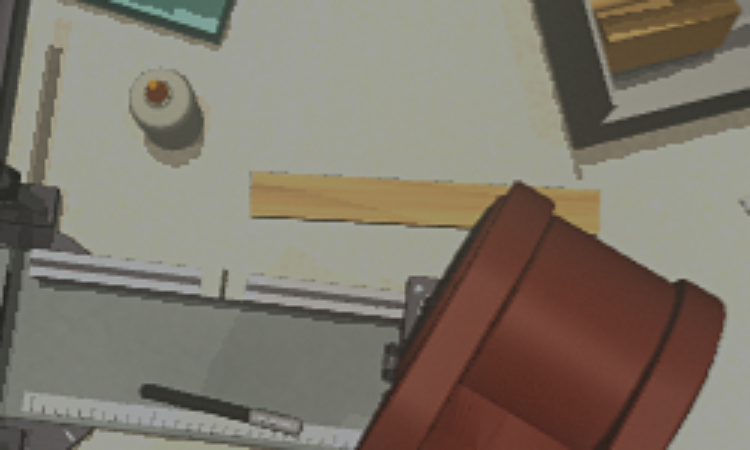

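The side view shows the lever still pointing away from the saw (hub at 370,405, ball at 378,465 in the crop), so the sweep missed it. I need to know where the fingertips really are.

```bash
python3 - <<'E'
from h import *
s=env.snapshot('side');p=env.sense()['eef_pos'];print(p)
u,v=w2px(s,p);print('TCP px crop',(u-150)*3,(v-80)*3)
for tt,sn,z in [(542.3,-57.9,112),(542.3,-127.9,112),(546,-34.9,90)]:
    w=np.append(tt*XF+sn*YF,z);a,b=w2px(s,w);print((a-150)*3,(b-80)*3)
P=cloud(s)
for a,b in [(305,415),(305,400),(310,385),(378,465),(370,400)]:
    q=P[int(80+b/3),int(150+a/3)];print(a,b,q.round(1),ts(q).round(1))
E
```

```text
[ 481.44399267 -134.52494074   94.8254266 ]
TCP px crop 307.4133041088786 441.758043067458
368.99389902862134 399.015989852364
380.6545517963102 469.1494457099543
370.22181741166526 397.13504302824805
305 415 [ 477.2 -147.8  139.7] [490.7 -93.6]
305 400 [ 472.2 -183.1  191.9] [ 489.7 -129.3]
310 385 [ 475.3 -191.5  213.6] [ 493.7 -137.2]
378 465 [ 522.1 -190.   119.8] [ 540.  -130.6]
370 400 [ 531.2 -123.4  117.7] [541.7 -63.3]
```

```bash
python3 - <<'E'
from h import *
s=env.snapshot('side');P=cloud(s)
u0=int(150+305/3)
for v in range(195,232): 
    q=P[v,u0];print(v,(v-80)*3,np.append(ts(q),q[2]).round(1),s['color'][v,u0])
im=cv2.cvtColor(s['color'],cv2.COLOR_RGB2BGR);cv2.imwrite('pics/s3.png',cv2.resize(im[170:270,210:310],None,fx=6,fy=6,interpolation=cv2.INTER_NEAREST))
E
```

```text
195 345 [ 492.  -119.5  231.8] [45 46 47]
196 348 [ 491.9 -118.8  228.5] [53 56 57]
197 351 [ 491.7 -121.6  228.5] [65 68 69]
198 354 [ 491.6 -119.8  224.1] [65 67 69]
199 357 [ 491.4 -121.8  223.3] [65 67 69]
200 360 [ 491.2 -124.2  223. ] [65 66 69]
201 363 [ 491.1 -125.5  221.5] [67 68 70]
202 366 [ 490.9 -128.   221.2] [66 70 71]
203 369 [ 490.7 -129.5  220. ] [65 68 68]
204 372 [ 490.6 -130.1  217.8] [64 66 67]
205 375 [ 490.3 -133.5  218.5] [62 64 64]
206 378 [ 490.1 -135.4  217.6] [61 62 63]
207 381 [ 490.1 -134.3  213.9] [55 57 59]
208 384 [ 489.9 -135.7  212.5] [54 54 56]
209 387 [ 489.8 -136.6  210.6] [55 57 60]
210 390 [ 489.4 -141.6  212.9] [46 50 50]
211 393 [ 489.4 -141.   209.5] [39 40 42]
212 396 [ 489.2 -141.9  207.7] [30 29 33]
213 399 [ 489.7 -129.   191.6] [20 23 24]
214 402 [ 489.7 -126.2  185.8] [14 17 17]
215 405 [490.9 -95.9 151.4] [16 16 18]
216 408 [490.8 -95.6 148. ] [17 18 23]
217 411 [490.7 -96.3 145.7] [14 17 19]
218 414 [490.7 -92.8 138.9] [14 16 17]
219 417 [490.6 -93.6 136.6] [17 19 20]
220 420 [490.4 -95.7 135.7] [15 17 19]
221 423 [490.3 -95.1 132. ] [48 51 51]
222 426 [490.6 -84.7 117.6] [104 110 107]
223 429 [494.3   4.   18.4] [127 135 131]
224 432 [ 4.94e+02 -2.00e-01  1.92e+01] [123 131 127]
225 435 [493.6  -5.2  21. ] [124 131 127]
226 438 [493.4  -6.8  19.1] [124 131 127]
227 441 [493.1 -10.8  19.8] [125 133 129]
228 444 [492.8 -15.7  21.6] [125 132 128]
229 447 [492.5 -18.4  20.9] [125 133 129]
230 450 [492.2 -21.6  20.9] [125 132 128]
231 453 [492. -25.  21.] [127 134 130]
```

View pics/s3.png

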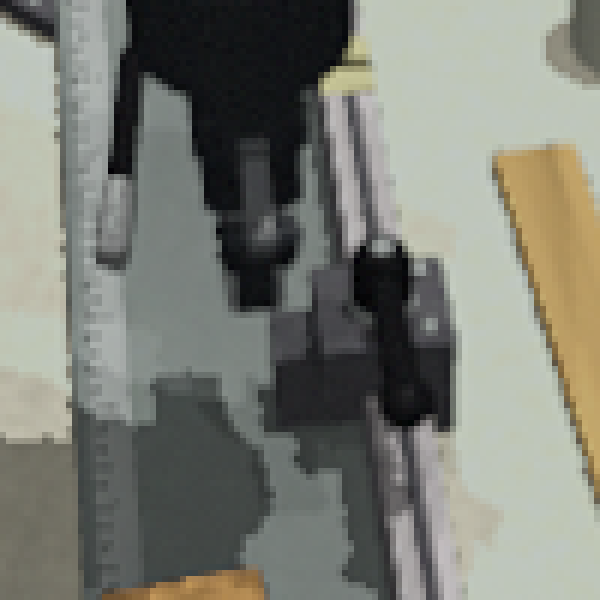

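```bash
python3 - <<'E'
from h import *
s=env.snapshot('side')
for z in(200,210,220,230,240): print(z,[round(x) for x in ((np.array(w2px(s,[559.4,-175.3-12,z]))-[150,80])*3)])
for z in(95,105,115,125,135): print(z,[round(x) for x in ((np.array(w2px(s,[481.4,-134.5-12,z]))-[150,80])*3)])
E
```

```text
200 [432, 373]
210 [432, 363]
220 [433, 352]
230 [433, 341]
240 [434, 330]
95 [311, 453]
105 [310, 444]
115 [310, 435]
125 [309, 426]
135 [309, 416]
```

```bash
python3 -c "
from h import *
print(env.grip_point_offset)
rel([(577,-108,130),(577,-108,75)])"
python3 -m handwheel '[0,0,0,-3.5,0,0,0, 0,-4.2,-1.4,-3.5,0,0,0, 0,-8.3,-2.8,-3.5,0,0,0, 0,-8.3,-2.8,0,0,0,0, 0,-8.3,-2.8,2,0,0,0, 0,-8.3,-2.8,2,0,0,0]'
python3 - <<'E'
from h import *
rel([])
s=env.snapshot('side');P=cloud(s);st=env.sense();p=st['eef_pos']
im=cv2.cvtColor(s['color'],cv2.COLOR_RGB2BGR);cv2.imwrite('pics/s4.png',cv2.resize(im[150:270,210:330],None,fx=5,fy=5,interpolation=cv2.INTER_NEAREST))
q=P.reshape(-1,3);T=np.c_[q[:,:2]@XF,q[:,:2]@YF,q[:,2]];t=ts(p)
m=(abs(T[:,0]-t[0])<15)&(abs(T[:,1]-t[1])<25)&(T[:,2]>50)
print(T[m][T[m][:,2].argsort()][:12].round(1)); print((np.array(w2px(s,p))-[210,150])*5)
E
```

```text
18.700000000000003
now ts [493.5 -79.9] z 94.9 xaxis deg 173.65 tz [-0. -0. -1.] F [-0.1  0.2  0.4]
[ 577 -108  130] -> [-8.35 -2.82 -3.51]
[ 577 -108   75] -> [-8.35 -2.82  1.99]
time_s: 6.65
eef_pos: [559.3, -170.5, 73.1]
ee_rot: [0.055, 0.998, 0.001, -0.002]
force: [0.3, 0.2, -0.1]
gripper_width: -0.3
now ts [ 574.8 -107. ] z 73.1 xaxis deg 173.66 tz [-0.003   0.0017 -1.    ] F [ 0.3  0.2 -0.1]
[[ 567.2  -82.8   58.2]
 [ 567.   -83.3   62.3]
 [ 567.   -83.2   65.6]
 [ 564.7  -83.1   65.8]
 [ 562.4  -82.6   69.1]
 [ 564.5  -83.5   69.8]
 [ 562.2  -82.7   76.1]
 [ 566.8  -82.5   78.7]
 [ 566.6  -83.    86. ]
 [ 564.3  -82.6   89.3]
 [ 584.1 -114.4   98.7]
 [ 566.4 -114.   100.6]]
[402.17776657 445.14864279]
```

View pics/s4.png

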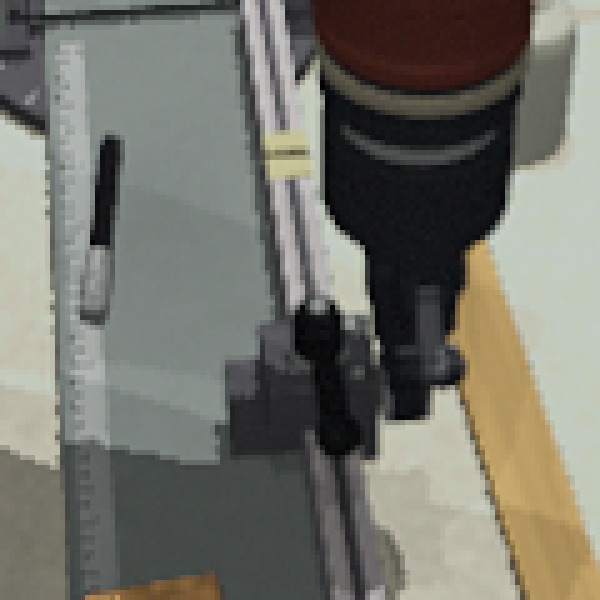

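The fingertip shows at crop (405,415), about 25 mm above the reported TCP, and the depth readings agree. That is why the first sweep passed over the lever. I'll repeat it lower, using the measured tip.

```bash
python3 -m handwheel '[0,0,0,0.8,0,0,0, 0,0,0,0.8,0,0,0, 0,1.5,-0.1,0.8,0,0,0, 0,2.5,-0.5,0.8,0,0,0, 0,3.0,-0.6,0.8,0,0,0, 0,3.0,-0.6,0.8,0,0,0]'
python3 - <<'E'
from h import *
pts=[]
for th in np.radians([15,30,45,60,75,90,94]):
    u=np.array([-np.sin(th),-np.cos(th)]);v=np.array([-np.cos(th),np.sin(th)])
    d=6.5+11*abs(np.cos(th))+14.5*abs(np.sin(th)); c=np.array([542.3,-57.9])+50*u-d*v
    pts.append((c[0],c[1],66))
rel(pts)
s=env.snapshot('side');im=cv2.cvtColor(s['color'],cv2.COLOR_RGB2BGR);cv2.imwrite('pics/s5.png',cv2.resize(im[150:270,210:330],None,fx=5,fy=5,interpolation=cv2.INTER_NEAREST))
E
```

```text
time_s: 7.45
eef_pos: [530.4, -174.5, 67.4]
ee_rot: [0.056, 0.998, -0.0, 0.0]
force: [-0.2, -0.6, 0.9]
gripper_width: -0.1
now ts [ 546.6 -114.2] z 67.4 xaxis deg 173.62 tz [ 6.e-04 -8.e-04 -1.e+00] F [-0.2 -0.6  0.9]
[ 549.5 -111.6   66. ] -> [-0.29  0.26  0.14]
[ 537.5 -112.8   66. ] -> [0.91 0.14 0.14]
[ 524.3 -110.6   66. ] -> [2.23 0.36 0.14]
[ 511.3 -104.2   66. ] -> [3.53 1.01 0.13]
[500.  -93.4  66. ] -> [4.65 2.08 0.13]
[492.3 -78.9  66. ] -> [5.43 3.53 0.13]
[490.9 -76.1  66. ] -> [5.57 3.81 0.13]
```

View pics/s5.png

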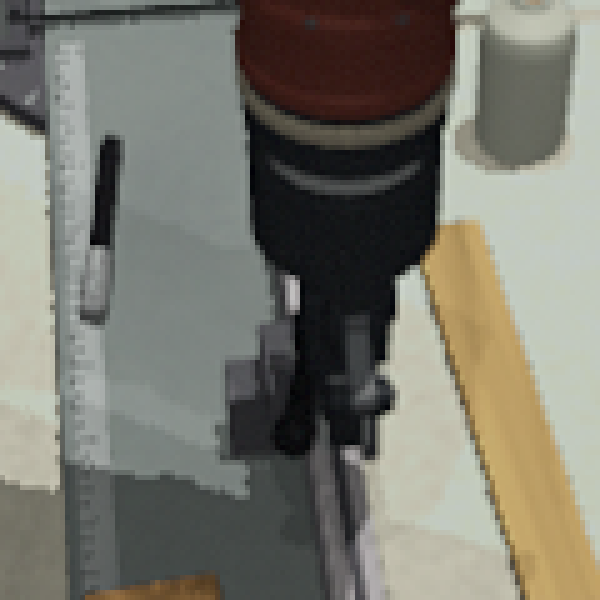

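The lever is now turning: the ball has moved to crop (293,437). I'll carry on along the arc.

```bash
python3 -m handwheel '[0,0.9,0.1,0,0,0,0, 0,2.2,0.35,0,0,0,0, 0,3.5,1.0,0,0,0,0, 0,4.6,2.1,0,0,0,0, 0,5.3,3.4,0,0,0,0, 0,5.4,3.8,0,0,0,0, 0,5.4,3.8,0,0,0,0]'
python3 - <<'E'
from h import *
rel([])
s=env.snapshot('side');im=cv2.cvtColor(s['color'],cv2.COLOR_RGB2BGR);cv2.imwrite('pics/s6.png',cv2.resize(im[150:270,210:330],None,fx=5,fy=5,interpolation=cv2.INTER_NEAREST))
for l in('lever_end','lever_pivot'):
    for d in env.landmark_of(s,l)[:1]: print(l,round(d['confidence'],2),np.round(ts(d['xyz']),1),np.round(d['xyz'][2]))
E
```

```text
time_s: 8.38
eef_pos: [480.8, -130.1, 66.9]
ee_rot: [0.055, 0.998, -0.0, -0.0]
force: [0.2, -1.2, 1.1]
gripper_width: 0.1
now ts [492.3 -75.6] z 66.9 xaxis deg 173.68 tz [-4.e-04 -1.e-04 -1.e+00] F [ 0.2 -1.2  1.1]
lever_end 0.62 [476.4 -55.1] 116.0
lever_pivot 0.59 [539.9 -58.2] 110.0
```

View pics/s6.png

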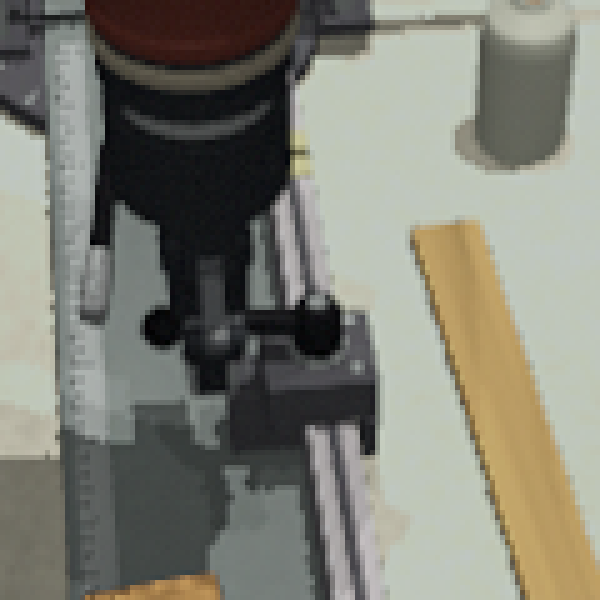

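The lever is fully open: ball at crop (163,325), hub at (320,325), square to the fence. Now I'll back off, lift, open the gripper and go above the saddle.

```bash
python3 -m handwheel '[0,0,-1.2,0,0,0,0, 0,0,-1.2,-4,0,0,0, 0,0,-1.2,-9,0,0,0, 8.5,-5.0,1.8,-9,0,0,0, 8.5,-5.0,1.8,-9,0,0,0, 8.5,-5.0,1.8,-9,0,0,0, 8.5,-5.0,1.8,-9,0,0,0]' 20
python3 - <<'E'
from h import *
rel([(542,-58,70),(542,-58,40)])
st=env.sense();print(st['gripper_width'],st['q'])
s=env.snapshot('side');im=cv2.cvtColor(s['color'],cv2.COLOR_RGB2BGR);cv2.imwrite('pics/s7.png',cv2.resize(im[110:270,200:360],None,fx=3.75,fy=3.75,interpolation=cv2.INTER_NEAREST))
P=cloud(s);q=P.reshape(-1,3);T=np.c_[q[:,:2]@XF,q[:,:2]@YF,q[:,2]]
m=(abs(T[:,0]-542)<20)&(abs(T[:,1]+58)<70)&(T[:,2]>122)
print(T[m][T[m][:,2].argsort()][:10].round(1))
E
```

```text
time_s: 9.4
eef_pos: [531.8, -118.5, 156.9]
ee_rot: [0.056, 0.998, -0.0, -0.0]
force: [0.4, -0.6, -0.3]
gripper_width: 72.2
now ts [541.7 -58.4] z 156.9 xaxis deg 173.61 tz [-3.e-04 -1.e-04 -1.e+00] F [ 0.4 -0.6 -0.3]
[542 -58  70] -> [-0.03  0.04  8.69]
[542 -58  40] -> [-0.03  0.04 11.69]
72.20996466080076 [-4.59266810e-01 -6.80688827e-02 -1.63875532e-01  1.47525560e+00
 -2.09209202e-04 -3.47697865e-01]
[[ 535.1 -101.4  190. ]
 [ 537.1 -101.6  190. ]
 [ 549.6 -101.   190.9]
 [ 551.5 -102.1  191.7]
 [ 532.9 -102.6  194.3]
 [ 534.9 -102.9  194.4]
 [ 551.4 -102.5  195. ]
 [ 531.8  -94.4  195.1]
 [ 546.9 -105.5  195.6]
 [ 531.3  -98.5  196.3]]
```

View pics/s7.png

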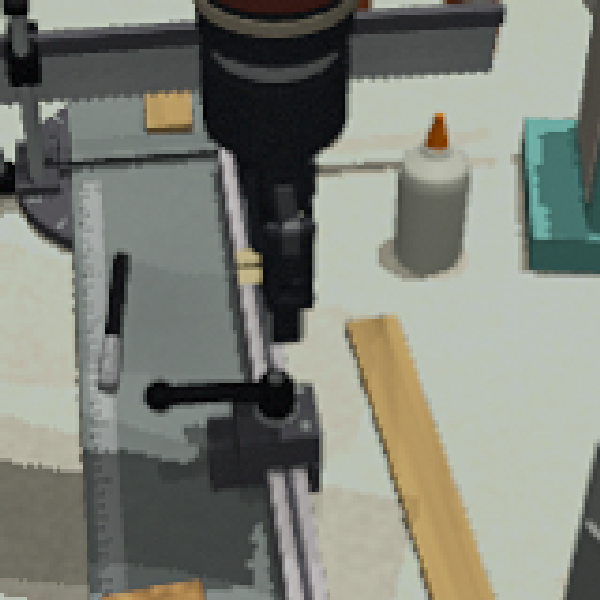

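The lever is open at crop (160,395) and the near fingertip, at (288,335), has a measured z of about 190 against a reported 157. So I'll go down in steps, using measured heights.

```bash
python3 -m handwheel '[8.5,0,0,0,0,0,0, 8.5,0,0,0,0,0,0, 8.5,0,0.05,4,0,0,0, 8.5,0,0.05,8,0,0,0, 8.5,0,0.05,9.5,0,0,0, 8.5,0,0.05,9.5,0,0,0]' 20
python3 - <<'E'
from h import *
rel([(542,-58,42)])
st=env.sense();print(st['gripper_width'])
s=env.snapshot('side');im=cv2.cvtColor(s['color'],cv2.COLOR_RGB2BGR);cv2.imwrite('pics/s8.png',cv2.resize(im[150:270,210:330],None,fx=5,fy=5,interpolation=cv2.INTER_NEAREST))
P=cloud(s);q=P.reshape(-1,3);T=np.c_[q[:,:2]@XF,q[:,:2]@YF,q[:,2]]
m=(abs(T[:,0]-542)<20)&(abs(T[:,1]+58)<70)&(T[:,2]>66)&(T[:,1]<-84)
print(T[m][T[m][:,2].argsort()][:10].round(1))
E
```

```text
time_s: 10.2
eef_pos: [532.1, -117.3, 61.6]
ee_rot: [0.055, 0.998, 0.0, -0.001]
force: [0.2, 0.3, 1.3]
gripper_width: 84.8
now ts [541.9 -57.1] z 61.6 xaxis deg 173.65 tz [-1.1e-03  5.0e-04 -1.0e+00] F [0.2 0.3 1.3]
[542 -58  42] -> [-0.01 -0.09  1.96]
84.78300733111266
[[ 541.  -105.7   98.1]
 [ 538.7 -106.9   99.7]
 [ 534.2 -107.5  101.1]
 [ 551.9 -107.   101.4]
 [ 536.3 -108.5  101.8]
 [ 532.1 -106.6  103.6]
 [ 532.2 -105.4  105.6]
 [ 534.  -108.8  105.8]
 [ 551.7 -108.   105.8]
 [ 534.3 -106.9  106.9]]
```

View pics/s8.png

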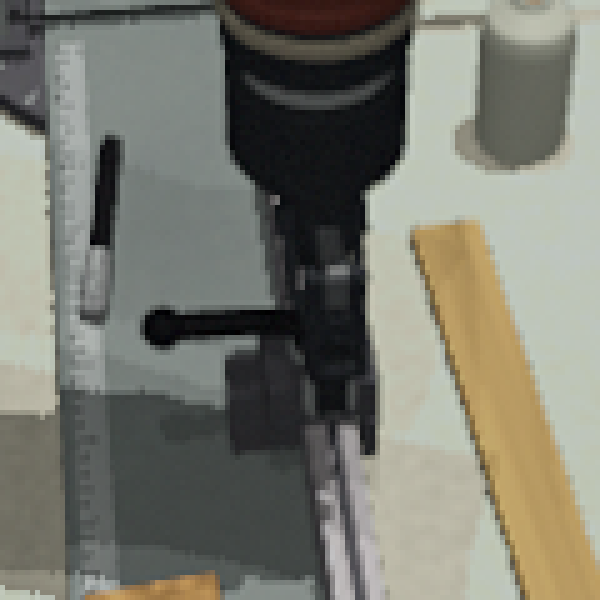

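The open fingers straddle the saddle, with the near tip at crop (335,415). I'll go down 22 mm more and then close.

```bash
python3 -m handwheel '[8.5,0,-0.1,1.2,0,0,0, 8.5,0,-0.1,2.2,0,0,0, 8.5,0,-0.1,2.2,0,0,0, 4.0,0,-0.1,2.2,0,0,0, 4.0,0,-0.1,2.2,0,0,0, 4.0,0,-0.1,2.2,0,0,0, 4.0,0,-0.1,2.2,0,0,0]' 20
python3 - <<'E'
from h import *
rel([])
st=env.sense();print(st['gripper_width'])
s=env.snapshot('side');im=cv2.cvtColor(s['color'],cv2.COLOR_RGB2BGR);cv2.imwrite('pics/s9.png',cv2.resize(im[150:270,210:330],None,fx=5,fy=5,interpolation=cv2.INTER_NEAREST))
E
```

```text
time_s: 11.12
eef_pos: [532.9, -118.2, 40.5]
ee_rot: [0.055, 0.998, 0.0, 0.0]
force: [-1.0, 4.1, 6.0]
gripper_width: 45.4
now ts [542.8 -58. ] z 40.5 xaxis deg 173.67 tz [ 9.e-04  2.e-04 -1.e+00] F [-1.   4.1  6. ]
45.43702102736274
```

View pics/s9.png

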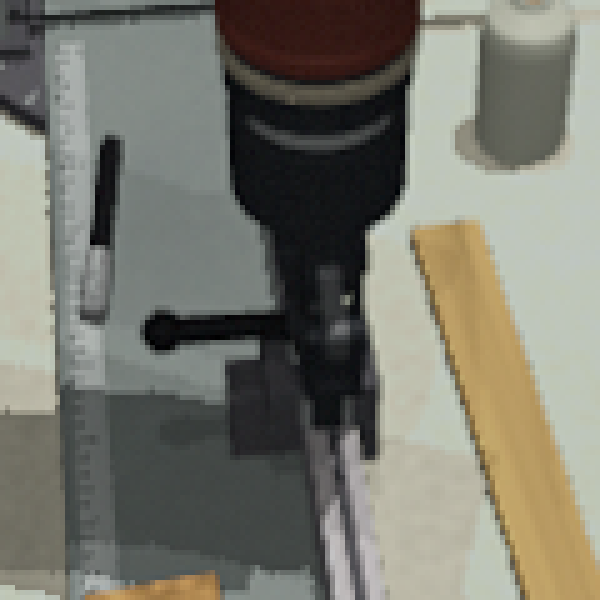

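Gripped, width 45.4 mm, with the jaw centre at s = -58.0, so the face is at -35.0. I'll slide it most of the way.

```bash
python3 -m handwheel '[4,0,1,0,0,0,0, 4,0,3,0,0,0,0, 4,0,5,0,0,0,0, 4,0,7,0,0,0,0, 4,0,9,0,0,0,0, 4,0,11,0,0,0,0, 4,0,13,0,0,0,0, 4,0,14,0,0,0,0, 4,0,14,0,0,0,0]' 20
python3 - <<'E'
from h import *
rel([])
st=env.sense();print(st['gripper_width'])
for n in('side','top'):
    s=env.snapshot(n);im=cv2.cvtColor(s['color'],cv2.COLOR_RGB2BGR);
    c=im[110:260,200:350] if n=='side' else im[170:290,170:320]
    cv2.imwrite('pics/%s10.png'%n,cv2.resize(c,None,fx=4,fy=4,interpolation=cv2.INTER_NEAREST))
    if n=='side':
        g=s['color'].astype(int); print(g[172:190,258:277].sum(2)//3)
E
```

```text
time_s: 12.3
eef_pos: [548.6, 21.4, 40.5]
ee_rot: [0.055, 0.998, 0.0, 0.001]
force: [-0.6, 3.3, 6.6]
gripper_width: 45.7
now ts [542.8  82.5] z 40.5 xaxis deg 173.7 tz [ 1.3e-03  6.0e-04 -1.0e+00] F [-0.6  3.3  6.6]
45.654812993954806
[[ 46  28  19  21  18  19  24  32  30  66 103  94  91  79  43  30  27 124
  185]
 [  8  10  14  17  23  20  24  33  31  44  63  58  57  50  26  22  21 108
  172]
 [ 10  12   8  18  20  21  19  23  18  26  41  40  39  32  19  12  24  73
  144]
 [  7   9  11  12  15  17  17  14  15  23  33  33  33  31  16  16  27  60
  133]
 [ 12  10   9   8  11  14  13  17  16  21  37  34  37  32  15  12  31  57
  129]
 [ 24  25  26  24  20  13  18  13  13  22  28  30  26  24  15  11  32  55
  120]
 [ 34  34  34  33  27  12  16  16  13  12  17  16  17  16  15  14  31  58
   96]
 [ 32  33  33  42  45  21  14  17  16  14  15  16  13  17  18  14  28  52
   90]
 [ 34  34  33  44  53  24  11  17  15  12  16  16  15  17  13  12  18  44
   82]
 [ 38  37  31  37  41  25  12  14  13  19  18  19  17  15  14  17  33  57
   64]
 [ 42  41  37  36  33  29  15  15  17  16  17  18  18  16  17  11  41  69
   67]
 [ 42  41  41  39  33  27  17  17  16  20  20  21  21  19  17  14  37  67
   72]
 [ 40  41  42  39  36  29  22  17  21  24  21  20  20  17  14   9  39  71
   73]
 [ 41  40  41  41  42  36  31  15  19  16  21  15  16  21  30  21  40  61
   59]
 [ 43  43  42  39  37  45  54  33  11  18  16  16  18  41  55  34  33  35
   31]
 [ 41  40  38  38  35  46  67  58  16  18  16  16  16  48  69  41  38  34
   33]
 [ 35  35  36  36  34  40  65  63  13  14  18  16  16  44  68  41  35  37
   33]
 [ 34  36  34  38  35  44  68  64  14  18  17  17  18  45  69  41  35  33
   33]]
```

View pics/side10.png

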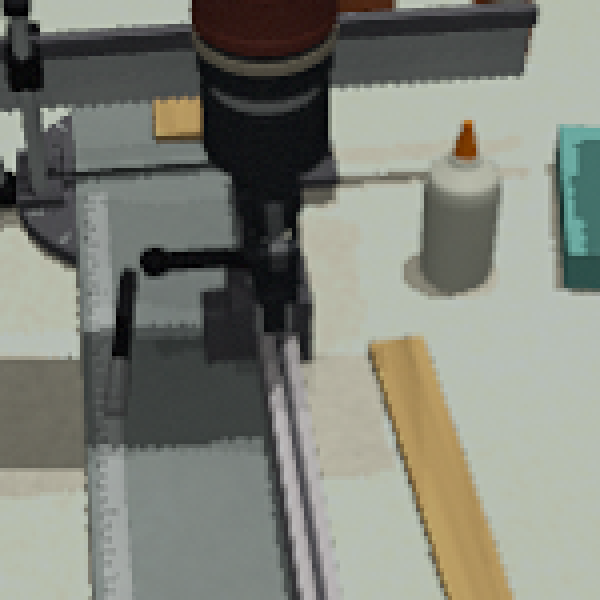

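View pics/top10.png

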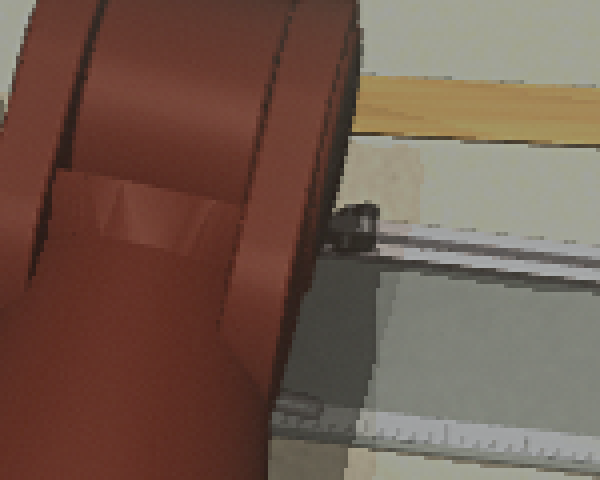

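```bash
python3 - <<'E'
from h import *
from scipy.ndimage import map_coordinates
cams={n:env.snapshot(n) for n in('top','side')}
for n,s in cams.items():
    im=cv2.imread('pics/%s0.png'%n).astype(float).mean(2)
    def prof(t,z,sv): 
        uv=np.array([w2px(s,np.append(t*XF+a*YF,z)) for a in sv]);return map_coordinates(im,[uv[:,1],uv[:,0]],order=1)
    sv=np.arange(95,128,0.5)
    for t in (538,541,544,547,550,553):
        p=prof(t,60,sv);b=np.median(p);w=np.clip(b-p-15,0,None);w[(sv<100)|(sv>122)]=0
        print(n,'line t',t,round((w*sv).sum()/max(w.sum(),1),2),int(b),int(p.min()))
    if n=='top':
        for t in (522,525,528,557,560,563):
            sv2=np.arange(-95,-20,3);print(t,prof(t,90,sv2).astype(int))
E
```

```text
top line t 538 112.01 143 66
top line t 541 112.17 141 52
top line t 544 112.24 141 58
top line t 547 111.88 141 70
top line t 550 111.65 141 67
top line t 553 111.94 141 70
522 [ 77  77  76  76  72  69  84  82  83  83  83  87  86  83  84  85  85  85
  87  83  55  85 105 103 104]
525 [ 78  77  77  77  75  71  83  82  82  84  84  81  78  84  85  84  85  86
  87  84  49  65  98 104  99]
528 [77 77 76 72 69 76 83 82 83 85 76 63 59 64 73 85 85 86 86 84 47 58 67 64
 63]
557 [142 142 142 142 122  87  97 146 106  84  78  76  81  85  86  84  97 127
 115  80  73 131 138 138 138]
560 [142 142 141 142 134  98  98 136 109  84  86  88  85  84  85  85 100 138
 102  79  71 122 138 139 140]
563 [142 142 142 143 132  86  83  88  86  85  85  88  84  84  84  84  85  84
  85  82  76 129 142 140 139]
side line t 538 112.5 176 126
side line t 541 112.59 176 114
side line t 544 112.53 172 110
side line t 547 112.4 170 101
side line t 550 112.55 169 81
side line t 553 112.27 168 87
```

```bash
python3 -m handwheel '[4,0,0.4,0,0,0,0, 4,0,0.7,0,0,0,0, 4,0,0.7,0,0,0,0, 4,0,0.7,0,0,0,0]' 20
python3 -c "
from h import *
rel([(542.8,89.5,40.5)])"
```

```text
time_s: 13.0
eef_pos: [549.3, 26.8, 40.5]
ee_rot: [0.056, 0.998, -0.0, 0.001]
force: [-1.5, -2.3, 5.1]
gripper_width: 45.7
now ts [542.8  88. ] z 40.5 xaxis deg 173.63 tz [ 0.001 -0.001 -1.   ] F [-1.5 -2.3  5.1]
[542.8  89.5  40.5] -> [ 0.    0.15 -0.  ]
```

```bash
python3 -m handwheel '[4,0,0.15,0,0,0,0, 4,0,0.15,0,0,0,0, 4,0,0.15,0,0,0,0]' 20
python3 -c "
from h import *
rel([(542.8,89.5,40.5)])"
```

```text
time_s: 13.38
eef_pos: [549.3, 28.1, 40.5]
ee_rot: [0.056, 0.998, -0.001, 0.0]
force: [-0.7, -4.4, 5.5]
gripper_width: 45.5
now ts [542.8  89.3] z 40.5 xaxis deg 173.62 tz [ 8.0e-04 -1.4e-03 -1.0e+00] F [-0.7 -4.4  5.5]
[542.8  89.5  40.5] -> [-0.    0.02 -0.  ]
```

```bash
python3 -m handwheel '[8.5,0,0,0,0,0,0, 8.5,0,0,0,0,0,0, 8.5,0,0,0,0,0,0, 8.5,0,0,0,0,0,0, 8.5,0,0,-3,0,0,0, 8.5,0,0,-8,0,0,0, 0,0,-5,-11,0,0,0, 0,0,-11,-11,0,0,0, 0,0,-17,-11,0,0,0, 0,0,-20,-11,0,0,0]' 20
cat > chk.py <<'E'
from h import *
import sys
from scipy.ndimage import map_coordinates
k=sys.argv[1]
rel([])
for n in('top','side'):
    s=env.snapshot(n);im=cv2.cvtColor(s['color'],cv2.COLOR_RGB2BGR)
    c=im[185:275,180:300] if n=='top' else im[130:220,210:330]
    cv2.imwrite('pics/%s%s.png'%(n,k),cv2.resize(c,None,fx=6,fy=6,interpolation=cv2.INTER_NEAREST))
    im=im.astype(float).mean(2)
    def prof(t,z,sv):
        uv=np.array([w2px(s,np.append(t*XF+a*YF,z)) for a in sv]);return map_coordinates(im,[uv[:,1],uv[:,0]],order=1).astype(int)
    if n=='top':
        print(np.arange(58,130,3))
        for t in (522,525,557,560,563): print(t,prof(t,90,np.arange(58,130,3)))
        print('z60',np.arange(100,130,1.5))
        for t in (540,545,550): print(t,prof(t,60,np.arange(100,130,1.5)))
    for l in('stop_face','stop_back','lever_pivot','lever_end','mark'):
        for d in env.landmark_of(s,l)[:1]: print(n,l,round(d['confidence'],2),np.round(ts(d['xyz']),1),np.round(d['xyz'][2]))
E
python3 chk.py 11
```

```text
time_s: 14.62
eef_pos: [526.3, -172.4, 149.9]
ee_rot: [0.056, 0.998, -0.0, 0.0]
force: [0.1, 0.2, -0.6]
gripper_width: 12.0
now ts [ 542.3 -112.6] z 149.9 xaxis deg 173.53 tz [ 2.e-04 -5.e-04 -1.e+00] F [ 0.1  0.2 -0.6]
[ 58  61  64  67  70  73  76  79  82  85  88  91  94  97 100 103 106 109
 112 115 118 121 124 127]
522 [119  75  64  77  97  94  95  95  69  54  55  58  56  67  99 102 101  99
 108 123 122 129 129 129]
525 [106  75  64  75  98  95  95  96  75  53  56  58  55  65 100 101 101  97
  81 106 118 117 110 103]
557 [147 138  84  79 104 139 130  99 102 106  98  83  86  97 101 146 144  98
 137 163 163 164 163 163]
560 [146 143  63  77 113 150 123 101 102 104 102 100 102 100 108 146 133  94
 126 160 159 163 163 164]
563 [150 146  84  74 105 103 101 102 101 103 101  99 100  99  98 102  99  98
 116 162 159 163 164 164]
z60 [100.  101.5 103.  104.5 106.  107.5 109.  110.5 112.  113.5 115.  116.5
 118.  119.5 121.  122.5 124.  125.5 127.  128.5]
540 [ 61  63  82  93  97 100 101  98  99 105 137 165 165 164 164 163 163 164
 164 165]
545 [ 66  62  61  61  82  98  96  96  97 105 123 157 164 163 162 162 162 163
 163 160]
550 [ 71  63  61  73  86  97 100 101 102 109 120 145 163 163 163 163 163 163
 162 161]
top stop_face 0.55 [547.4 114.7] 59.0
top stop_back 0.7 [544.4  65.4] 74.0
top lever_pivot 0.28 [ 541.1 -406. ] 2.0
top lever_end 0.82 [474.7  90.4] 111.0
top mark 0.5 [543.9 107.9] 60.0
side stop_face 0.69 [545.4 114.5] 57.0
side stop_back 0.6 [544.1  65. ] 76.0
side lever_pivot 0.51 [540.3  87.9] 112.0
side lever_end 0.56 [474.9  87.7] 115.0
```

View pics/top11.png

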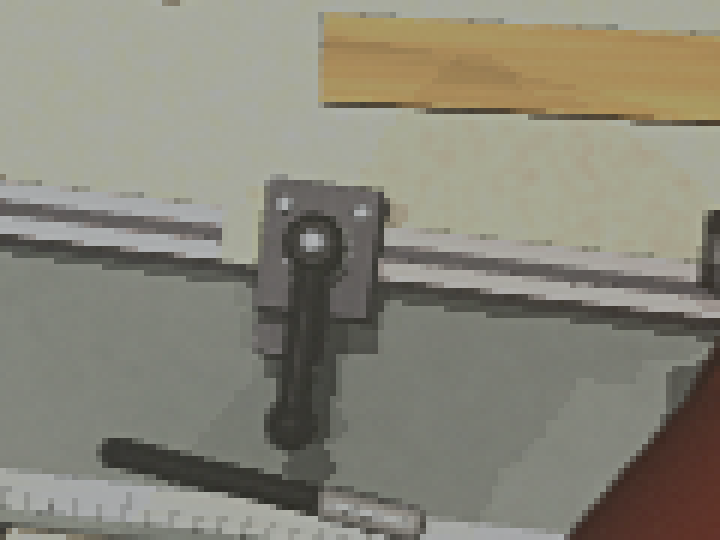

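View pics/side11.png

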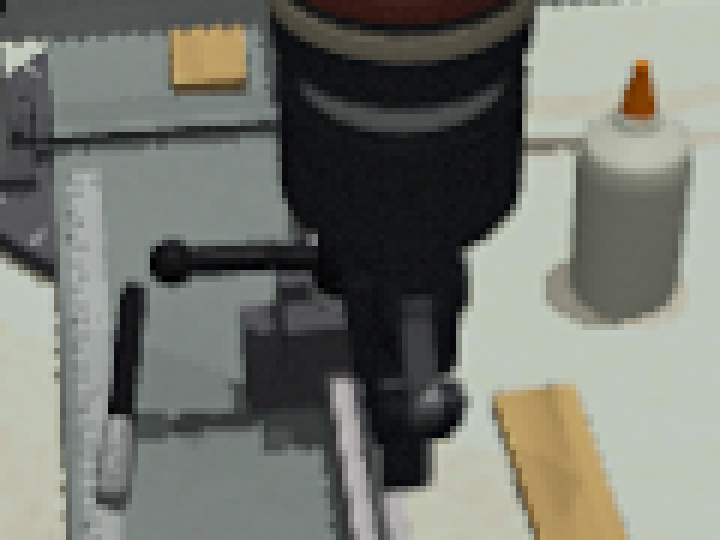

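Top view: the saddle's saw-side face hides the line. In the same camera the face is at s ≈ 112.1–112.4 and the line at 112.0–112.5, and the lever is open. Now I'll take the shut fingers to the saw side of the lever.

```bash
python3 -c "
from h import *
rel([(492,127,150),(492,127,67)])"
python3 -m handwheel '[0,2.5,6,0,0,0,0, 0,5,12,0,0,0,0, 0,5,18,0,0,0,0, 0,5,24,0,0,0,0, 0,5,24,0,0,0,0, 0,5,24,0,0,0,0]' 40
python3 - <<'E'
from h import *
pts=[(492,125,67)]
for th in np.radians([90,75,60,45,30,15,0,-5]):
    u=np.array([-np.sin(th),-np.cos(th)]);v=np.array([-np.cos(th),np.sin(th)])
    d=6.5+11*abs(np.cos(th))+14.5*abs(np.sin(th)); c=np.array([542.3,89.3])+50*u+d*v
    pts.append((c[0],c[1],67))
rel(pts);print(env.sense()['gripper_width'])
s=env.snapshot('side');im=cv2.cvtColor(s['color'],cv2.COLOR_RGB2BGR);cv2.imwrite('pics/s12.png',cv2.resize(im[110:230,190:310],None,fx=5,fy=5,interpolation=cv2.INTER_NEAREST))
E
```

```text
now ts [ 542.6 -109.2] z 149.9 xaxis deg 173.71 tz [ 1.e-04 -1.e-04 -1.e+00] F [ 0.3 -0.6 -0.2]
[492 127 150] -> [ 5.010e+00  2.363e+01 -1.000e-02]
[492 127  67] -> [ 5.01 23.63  8.29]
time_s: 15.98
eef_pos: [503.6, 74.6, 149.9]
ee_rot: [0.055, 0.998, -0.0, -0.0]
force: [-0.5, 0.1, 0.4]
gripper_width: -0.1
now ts [492.1 130.3] z 149.9 xaxis deg 173.72 tz [-1.e-04 -4.e-04 -1.e+00] F [-0.5  0.1  0.4]
[492 125  67] -> [ 0.01 -0.53  8.29]
[492.3 110.3  67. ] -> [-0.01 -2.    8.29]
[488.   98.9  67. ] -> [ 0.42 -3.14  8.29]
[486.7  85.6  67. ] -> [ 0.55 -4.47  8.29]
[489.6  71.3  67. ] -> [ 0.27 -5.9   8.29]
[497.1  57.6  67. ] -> [-0.48 -7.27  8.29]
[509.2  46.4  67. ] -> [-1.69 -8.39  8.29]
[524.8  39.3  67. ] -> [-3.25 -9.11  8.29]
[528.   37.9  67. ] -> [-3.57 -9.25  8.29]
-0.12168847681031009
```

View pics/s12.png

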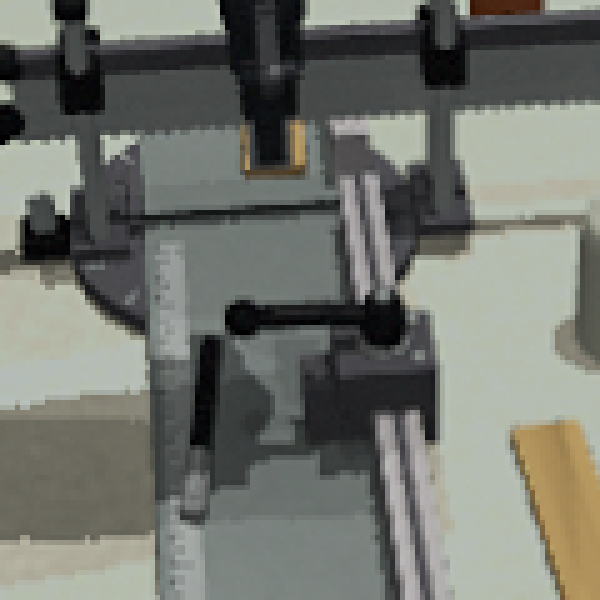

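```bash
python3 -m handwheel '[0,1.6,0,3,0,0,0, 0,1.6,0,7,0,0,0, 0,1.6,0,8.3,0,0,0, 0,1.6,0,8.3,0,0,0]' 40
python3 - <<'E'
from h import *
pts=[]
for th in np.radians([90,75,60,45,30,15,0,-5]):
    u=np.array([-np.sin(th),-np.cos(th)]);v=np.array([-np.cos(th),np.sin(th)])
    d=9+11*abs(np.cos(th))+14.5*abs(np.sin(th)); c=np.array([542.3,89.3])+66*u+d*v
    pts.append((c[0],c[1],67))
rel(pts)
E
```

```text
time_s: 16.52
eef_pos: [487.5, 75.4, 66.7]
ee_rot: [0.056, 0.998, -0.0, -0.001]
force: [0.0, -1.0, 0.5]
gripper_width: -0.1
now ts [476.  129.3] z 66.7 xaxis deg 173.57 tz [-0.0012 -0.     -1.    ] F [ 0.  -1.   0.5]
[476.3 112.8  67. ] -> [-0.03 -1.65 -0.03]
[471.9  97.2  67. ] -> [ 0.41 -3.21 -0.03]
[471.6  79.7  67. ] -> [ 0.44 -4.96 -0.03]
[476.5  61.7  67. ] -> [-0.05 -6.76 -0.03]
[487.  45.  67.] -> [-1.1  -8.43 -0.03]
[502.6  31.6  67. ] -> [-2.67 -9.77 -0.03]
[522.3  23.3  67. ] -> [ -4.63 -10.6   -0.03]
[526.9  21.7  67. ] -> [ -5.09 -10.76  -0.03]
```

```bash
python3 -m handwheel '[0,0,-1.6,0,0,0,0, 0,0.2,-2.4,0,0,0,0, 0,0.4,-3.2,0,0,0,0, 0,0.45,-4.1,0,0,0,0, 0,0.45,-5,0,0,0,0, 0,0.2,-5.9,0,0,0,0, 0,-0.05,-6.8,0,0,0,0, 0,-0.05,-6.8,0,0,0,0]'
python3 - <<'E'
from h import *
rel([(487,45,67),(502.6,31.6,67),(522.3,23.3,67)])
s=env.snapshot('side');im=cv2.cvtColor(s['color'],cv2.COLOR_RGB2BGR);cv2.imwrite('pics/s13.png',cv2.resize(im[110:230,190:310],None,fx=5,fy=5,interpolation=cv2.INTER_NEAREST))
E
```

```text
time_s: 17.52
eef_pos: [480.5, 7.7, 66.7]
ee_rot: [0.056, 0.998, -0.0, -0.0]
force: [0.9, -0.5, -0.5]
gripper_width: -0.2
now ts [476.7  61.3] z 66.7 xaxis deg 173.59 tz [-9.e-04 -6.e-04 -1.e+00] F [ 0.9 -0.5 -0.5]
[487  45  67] -> [-1.03 -1.63 -0.03]
[502.6  31.6  67. ] -> [-2.59 -2.97 -0.03]
[522.3  23.3  67. ] -> [-4.56 -3.8  -0.04]
```

View pics/s13.png

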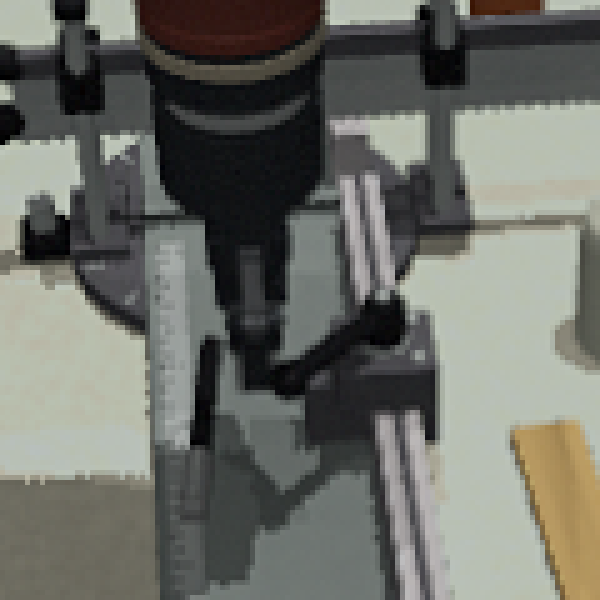

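The lever is half closed (ball at crop 285,380) and the saddle shows no shift. Continuing to home.

```bash
python3 -m handwheel '[0,-0.5,-0.9,0,0,0,0, 0,-1.0,-1.6,0,0,0,0, 0,-1.8,-2.4,0,0,0,0, 0,-2.6,-3.0,0,0,0,0, 0,-3.6,-3.5,0,0,0,0, 0,-4.5,-3.8,0,0,0,0, 0,-4.8,-3.8,0,0,0,0, 0,-4.8,-3.8,0,0,0,0]'
python3 - <<'E'
from h import *
rel([])
s=env.snapshot('side');im=cv2.cvtColor(s['color'],cv2.COLOR_RGB2BGR);cv2.imwrite('pics/s14.png',cv2.resize(im[110:230,190:310],None,fx=5,fy=5,interpolation=cv2.INTER_NEAREST))
E
```

```text
time_s: 18.58
eef_pos: [522.2, -34.7, 66.3]
ee_rot: [0.056, 0.998, -0.0, -0.003]
force: [-12.2, 0.2, 5.3]
gripper_width: 0.1
now ts [522.8  23.9] z 66.3 xaxis deg 173.63 tz [-5.4e-03 -4.0e-04 -1.0e+00] F [-12.2   0.2   5.3]
```

View pics/s14.png

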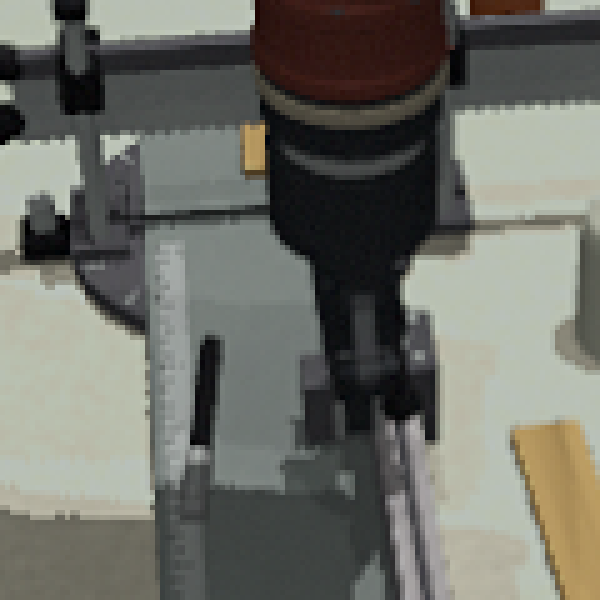

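12 N has built up at the lever, so it is probably against its home stop. I'll press slightly more to confirm, then back off.

```bash
python3 -m handwheel '[0,-0.2,0,0,0,0,0, 0,-0.2,0,0,0,0,0]'
python3 -m handwheel '[0,1.2,0,0,0,0,0, 0,3,0,0,0,0,0, 0,3,0,-4,0,0,0, 0,3,0,-9,0,0,0, 0,3,-6,-9,0,0,0, 0,3,-12,-9,0,0,0, 0,3,-18,-9,0,0,0, 0,3,-22,-9,0,0,0, 0,3,-22,-9,0,0,0]'
python3 chk.py 15
```

```text
time_s: 18.88
eef_pos: [522.6, -34.8, 66.1]
ee_rot: [0.056, 0.998, -0.001, -0.004]
force: [-20.6, 1.1, 9.3]
gripper_width: 0.0
time_s: 20.0
eef_pos: [471.9, -253.1, 156.8]
ee_rot: [0.057, 0.998, -0.001, 0.0]
force: [-0.4, 0.9, -0.5]
gripper_width: -0.1
now ts [ 497.2 -198.9] z 156.8 xaxis deg 173.44 tz [ 0.     -0.0012 -1.    ] F [-0.4  0.9 -0.5]
[ 58  61  64  67  70  73  76  79  82  85  88  91  94  97 100 103 106 109
 112 115 118 121 124 127]
522 [ 88  77  71  80 103 100 100 100 100 103 102 100 100  99 100 102 101  98
 108 122 122 129 129 129]
525 [ 83  76  69  79 103 100  99 101 101 104 103 100 100 100 100 101 100  98
  80 105 118 116 108 102]
557 [156 149  88  82 108 139 129  98 102 106  98  83  85  96 101 146 115  99
 136 162 161 163 163 163]
560 [155 152  64  81 115 149 122 100 101 104 101 100 100  99 108 146 132  95
 125 159 158 163 162 162]
563 [157 153  86  77 104 102 100 101 100 102 101  99  99  99  98 101  98  98
 115 161 159 162 162 163]
z60 [100.  101.5 103.  104.5 106.  107.5 109.  110.5 112.  113.5 115.  116.5
 118.  119.5 121.  122.5 124.  125.5 127.  128.5]
540 [ 62  63  81  92  96  99 100  98 101 110 139 165 164 163 163 163 163 163
 163 164]
545 [ 66  62  61  61  82 100 100  98  95 104 122 156 163 162 162 162 162 162
 162 160]
550 [ 72  63  60  73  86  96  99 100 101 108 120 145 162 162 162 162 162 162
 162 160]
top stop_face 0.64 [548.8 114.5] 58.0
top stop_back 0.57 [542.9  64. ] 73.0
top lever_pivot 0.69 [543.3  88.5] 117.0
top lever_end 0.67 [544.5  16.6] 111.0
top mark 0.57 [543.9 109.2] 59.0
side lever_end 0.22 [ 463.2 -189.8] 25.0
side mark 0.44 [642.3 -45.8] -2.0
```

View pics/top15.png

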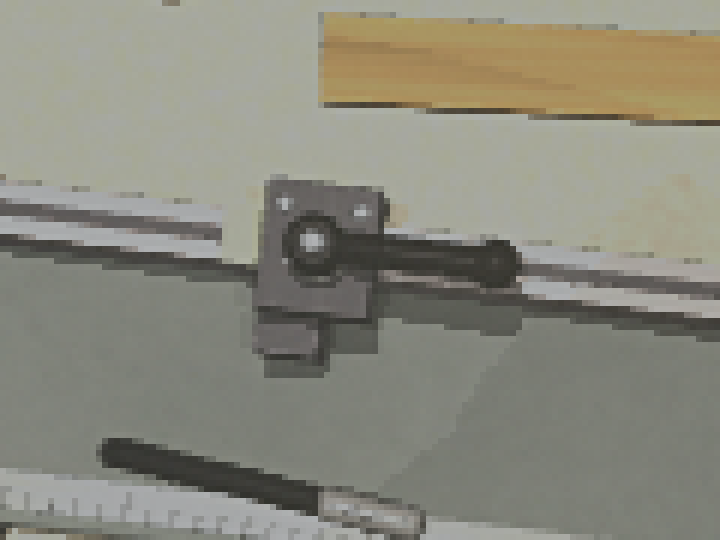

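View pics/side15.png

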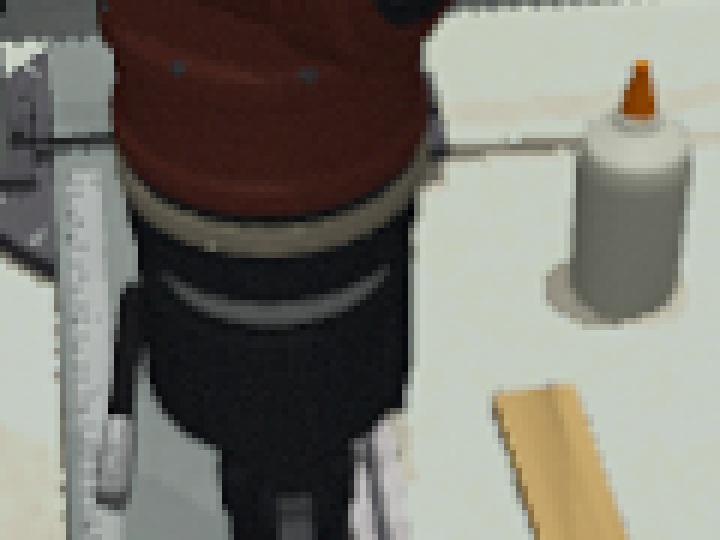

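The stop hasn't moved while being clamped (identical edge profiles). The lever points straight along the fence and sat against a hard end. Robot is clear; handing in.

```bash
python3 -c "
from workcell import env
print(env.close_job(), env.sense()['time_s'])"
```

```text
the job is handed in; nothing more can be done
the job is handed in; nothing more can be done
```

The length stop is at the marker line and clamped again with the lever home. I turned the lever open, gripped the saddle and slid it about 147 mm towards the saw, then turned the lever back. The job was handed in at about 20 s, with the gripper clear of everything.

- **Alignment:** my last top-camera readings put the saw-side face at about 112.1–112.4 mm along the fence. The line reads 112.0 mm in that camera and 112.5 mm in the side camera. The arm's own position for the face is 112.3 mm. The networks' positions scatter by 2–3 mm around these values: 114.5 mm for the face itself and 110–111.5 mm worked out from other points on the stop. The saddle hides the line from above, so I couldn't see it right at the face.
- **Lever:** it points straight along the fence, away from the saw. Pressing another 2 mm raised the force from 12 to about 21 N with almost no movement, so it is against its stop. The edge profiles from before and after clamping match, so clamping did not move the stop.
- **What went wrong:** the first sweep passed over the lever without touching it. Depth readings showed the shut fingertips about 25 mm higher than the reported tool position, so I used the measured heights after that.
- **Not checked well:** the arm blocked the side camera in the final check, so the end state rests on the top view. The slat and marker pen look undisturbed there. I did not measure the other things on the bench.

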